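# Count two solder spools into the job tray

## Task

The next leaded panel needs two spools of solder. Take any two of the three spools off the bench and set them down gently, upright and side by side on the floor of the wooden tray; leave the remaining spool standing where it is.

Things in the scene. Friction and masses are not known exactly. Their poses are not given: they have to be found in the camera images.
- tray: shallow open wooden tray, fixed on the bench: 140 mm along its x, 200 mm along its y, 24 mm high over all; walls 6 mm thick, inner floor 128 x 188 mm and 5 mm above the bench; empty at the start. Origin: centre of its underside, x across its short side, y along its long side, z up. It stands on the left half of the clear bench, turned by up to 12 degrees.
- spool_a: one of three identical spools of solder: off-white flanges with silvery wire between, a drum 55 mm in diameter and 40 mm high, 0.17 to 0.35 kg, rigid, loose, standing on the bench on its flat end, axis upright; origin: centre of its underside, z up along the axis. It can be gripped across its diameter from above at any yaw. The three stand roughly in a row across the bench to the right of the tray, at least 85 mm from centre to centre.
- spool_b: one of three identical spools of solder: off-white flanges with silvery wire between, a drum 55 mm in diameter and 40 mm high, 0.17 to 0.35 kg, rigid, loose, standing on the bench on its flat end, axis upright; origin: centre of its underside, z up along the axis. It can be gripped across its diameter from above at any yaw. The three stand roughly in a row across the bench to the right of the tray, at least 85 mm from centre to centre.
- spool_c: one of three identical spools of solder: off-white flanges with silvery wire between, a drum 55 mm in diameter and 40 mm high, 0.17 to 0.35 kg, rigid, loose, standing on the bench on its flat end, axis upright; origin: centre of its underside, z up along the axis. It can be gripped across its diameter from above at any yaw. The three stand roughly in a row across the bench to the right of the tray, at least 85 mm from centre to centre.

How it is judged (in metres and radians):
At the end, for the whole second after the job is handed in: Exactly two of the three spools stand upright (within 10 degrees) on the tray's floor, inside its walls; the third stands upright on the bench within 20 mm of where it started; all are at rest (((distance of spool_a from where it was at the start of the episode below 0.02 m and angle between each of spool_a, spool_b, spool_c's own z axis and vertical below 0.17 rad and x of spool_b in the frame of tray between -0.045 and 0.045 m and y of spool_b in the frame of tray between -0.075 and 0.075 m and z of spool_b in the frame of tray between 0 and 0.012 m and x of spool_c in the frame of tray between -0.045 and 0.045 m and y of spool_c in the frame of tray between -0.075 and 0.075 m and z of spool_c in the frame of tray between 0 and 0.012 m) or (x of spool_a in the frame of tray between -0.045 and 0.045 m and y of spool_a in the frame of tray between -0.075 and 0.075 m and z of spool_a in the frame of tray between 0 and 0.012 m and angle between each of spool_a, spool_b, spool_c's own z axis and vertical below 0.17 rad and distance of spool_b from where it was at the start of the episode below 0.02 m and x of spool_c in the frame of tray between -0.045 and 0.045 m and y of spool_c in the frame of tray between -0.075 and 0.075 m and z of spool_c in the frame of tray between 0 and 0.012 m) or (x of spool_a in the frame of tray between -0.045 and 0.045 m and y of spool_a in the frame of tray between -0.075 and 0.075 m and z of spool_a in the frame of tray between 0 and 0.012 m and angle between each of spool_a, spool_b, spool_c's own z axis and vertical below 0.17 rad and x of spool_b in the frame of tray between -0.045 and 0.045 m and y of spool_b in the frame of tray between -0.075 and 0.075 m and z of spool_b in the frame of tray between 0 and 0.012 m and distance of spool_c from where it was at the start of the episode below 0.02 m)) and linear speed of each of spool_a, spool_b, spool_c below 0.02 m/s); the robot touches nothing.
It fails at once if a spool is let go more than 25 mm above the tray's floor (dropped in) ((x of spool_a in the frame of tray between -0.06 and 0.06 m and y of spool_a in the frame of tray between -0.09 and 0.09 m and z of spool_a in the frame of tray above 0.03 m and contact force between the fingers and spool_a below 0.05 N) or (x of spool_b in the frame of tray between -0.06 and 0.06 m and y of spool_b in the frame of tray between -0.09 and 0.09 m and z of spool_b in the frame of tray above 0.03 m and contact force between the fingers and spool_b below 0.05 N) or (x of spool_c in the frame of tray between -0.06 and 0.06 m and y of spool_c in the frame of tray between -0.09 and 0.09 m and z of spool_c in the frame of tray above 0.03 m and contact force between the fingers and spool_c below 0.05 N)).
It also fails if it takes over 51 s, if anything falls off the work surface, if the arm or the gripper's body presses on something with over 40 N, if the wrist force passes 120 N, or if a joint passes its speed limit or range.

## Robot

A 7-joint arm with a two-finger parallel gripper is mounted at the origin on a cart in front of the work surface, level with it; the furniture and walls round the work are solid. World frame = base frame: x ahead of the robot, y to its left, z up, the work surface at z = 0. Lengths are in mm, angles in rad, forces in N, time in s.
With the tool pointing down it reaches from about 400 to 850 mm from the base axis. Payload 10.4 kg.
Tool frame: the origin (TCP) lies on the centre line of the jaws, within the pads' length; the fingertips stand 14 mm ahead of it and the grasp point (between the pads) lies 5 mm behind it; z points along the fingers, y is the line along which they close (so a half turn about z gives the same grasp; the last joint's range is limited). The gripper opens to 85 mm and grips with 20 to 120 N. Pads are 22 mm wide; open, the fingers measure 114 mm over their backs; the gripper's body (76 mm by 85 mm) begins 54 mm behind the grasp point. The pads swing forward as they close: fully open they stand 13 mm farther back than shut.
Start: joints at [-1.267, 0.332, -0.065, 1.46, 0.022, 1.35, -0.088], TCP at [200.621, 591.947, 245.338] pointing down, gripper open.
Joint ranges: [-2.6, 2.6], [-0.5, 2.12], [-1.47, 1.34], [0.16, 2.42], [-1.27, 4.41], [0.06, 2.06], [-2.6, 2.6]. Speed limits (rad/s): [2.22, 2.22, 2.79, 2.79, 3.14, 3.14, 3.14].

## Interface

Orientations are given as a rotation vector (axis times angle).
In Python, from workcell import manip, imaging, sign_off gives the robot as it stands.
- The arm moves only by the shell command python3 -m crank 'ROWS' [FORCE]. ROWS is JSON, a list of rows, each a list of 3 entries, a list of its own where there are three numbers: the gripper command: -1 is shut, 1 is fully open, values between are in proportion, then the shift along the tool's x, y, z in m, then the turn, a rotation vector about the tool's x, y, z in degrees. In form: [[fingers, [x, y, z], [wx, wy, wz]], ...]. A call has 1 to 12 rows; each row shifts and turns the commanded pose from where the row before left it, along the tool's axes as they then stand; what a row does not reach is not made up. A row lasts 1/8 s, in which the tool goes at most 62.5 mm and 10.7 degrees, less where a joint would pass 70% of its speed; a pose out of reach is approached as far as the arm can. A call with a gripper value outside its range is refused whole. The fingers move at their own pace and stop on an object; FORCE is the grip in N (left out, the last holds). Time passes only in rows, so rows that do not move let the fingers close. It gives the time, the measured TCP pose, the force, the opening and the grip force at its end, in the units of the state.
- manip.get_obs(): the state, without advancing time (a new reading comes with each control period).
- imaging.snapshot(name): name is "scene" or "top" or "wrist"; returns a dict with "image" (384x512x3 uint8, red, green, blue), "intrinsics" (3x3 intrinsics, pixels), "R" (3x3) and "t" (3): a world point X has camera coordinates R X + t. Camera axes: x right, y down, z forward; pixel columns grow to the right and rows downward; lengths in mm; the calibration is good to about 2 mm. The wrist camera is an equidistant fisheye: a pixel r from the principal point sees the ray r / f radians off the axis. A picture is of the moment at which its call begins. There is no depth.
- sign_off(): hands the job in; it is judged then, once.
The state is a dict: "time": time; "joint_pos": joint angles; "dq": joint speeds; "tau": joint torques, N m; "ee_pos": TCP position; "eef_rot": TCP orientation; "contact_force": force on the tool from outside, world axes, zero at the start; "wrist_torque": the same for the moment, N m; "gripper_width": finger opening in mm; "grasp_force": force on a finger pad.
Only numpy, scipy, OpenCV 4.12 (cv2) and the standard library are available. Lean on these libraries where they do the work, as an engineer would, in place of code of your own. Each camera call takes 0.05 s, during which the arm holds its last target. There are 200 camera calls.

## Working session

There is one attempt and no reset: what is moved stays moved. The work goes in short steps, Python scripts to look and compute and a shell command to move; the robot and the scene stay as the last step left them, time stands still between calls to the robot, and variables do not carry over. Pictures are saved under pics/ and viewed, at most 10 in all, crops included, and the job is handed in when it is done.

```bash
mkdir -p pics; ls; python3 - <<'E'
from workcell import manip, imaging
import cv2, numpy as np, pickle
o=manip.get_obs(); print({k:np.round(v,3).tolist() for k,v in o.items()})
d={}
for n in("scene","top"):
    s=imaging.snapshot(n); d[n]=s; cv2.imwrite(f"pics/{n}0.png",s["image"][:,:,::-1]); print(n,np.round(s["intrinsics"],1).tolist(),np.round(s["R"],3).tolist(),np.round(s["t"],1).tolist())
pickle.dump(d,open("v0.pkl","wb"))
cv2.imwrite("pics/both0.png",cv2.resize(np.hstack([d["scene"]["image"],d["top"]["image"]])[:,:,::-1],(800,300),interpolation=cv2.INTER_AREA))
E
```

```text
pics
{'time': 0.0, 'joint_pos': [-1.267, 0.333, -0.065, 1.461, 0.022, 1.35, -0.088], 'dq': [0.001, 0.001, 0.001, -0.001, -0.001, -0.001, 0.001], 'tau': [-0.0, -62.545, 0.049, -39.159, 0.016, 0.01, -0.0], 'ee_pos': [200.546, 591.566, 244.506], 'eef_rot': [-0.511, -3.1, 0.002], 'contact_force': [0.885, -0.391, -0.406], 'wrist_torque': [0.032, -0.004, -0.025], 'grasp_force': 0.0, 'gripper_width': 85.218}
scene [[477.8, 0.0, 259.5], [0.0, 477.8, 188.8], [0.0, 0.0, 1.0]] [[0.809, -0.588, -0.02], [-0.323, -0.416, -0.85], [0.491, 0.694, -0.526]] [-491.5, 181.4, 1134.4]
top [[455.0, 0.0, 254.9], [0.0, 455.0, 194.6], [0.0, 0.0, 1.0]] [[0.015, -1.0, 0.009], [-0.982, -0.017, -0.19], [0.19, -0.006, -0.982]] [-109.1, 557.4, 949.7]
```

View pics/scene0.png

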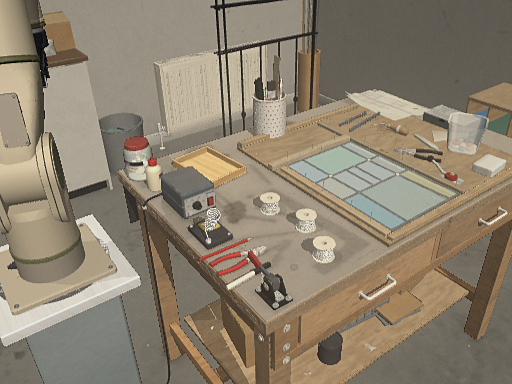

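View pics/top0.png

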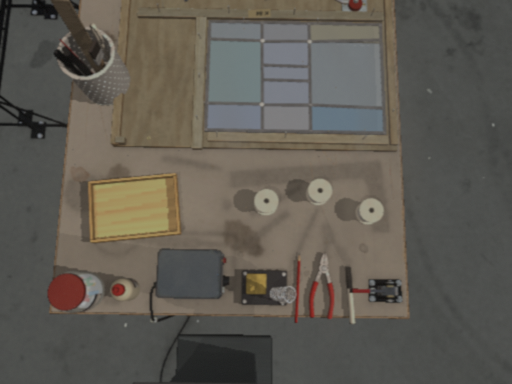

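The scene view shows the tray at about (208,165) and the spools at (270,203), (306,220) and (323,249). In the top view the tray spans (88..180, 175..241) and the spools are at (266,202), (320,191) and (370,211), with dark hub holes in their top flanges.

```bash
cat > h.py <<'E'
import numpy as np, cv2
def ray(s,uv):
    K,R,t=s["intrinsics"],np.array(s["R"]),np.array(s["t"])
    d=R.T@np.linalg.inv(K)@np.array([uv[0],uv[1],1.]); return -R.T@t,d/np.linalg.norm(d)
def plane(s,uv,z):
    c,d=ray(s,uv); return c+d*(z-c[2])/d[2]
def tri(rs):
    A=sum(np.eye(3)-np.outer(d,d) for c,d in rs); b=sum((np.eye(3)-np.outer(d,d))@c for c,d in rs)
    X=np.linalg.solve(A,b); return X,[np.linalg.norm((np.eye(3)-np.outer(d,d))@(X-c)) for c,d in rs]
def proj(s,X):
    p=s["intrinsics"]@(np.array(s["R"])@X+s["t"]); return p[:2]/p[2]
E
python3 - <<'E'
import pickle; from h import *
d=pickle.load(open("v0.pkl","rb"))
out=[]
for n,cs in(("top",[(266,202),(320,191),(370,211)]),("scene",[(270,203),(306,220),(323,249)])):
    im=d[n]["image"]
    for c in cs:
        x,y=c; p=im[y-20:y+20,x-20:x+20]
        g=cv2.cvtColor(p,cv2.COLOR_RGB2HSV)
        m=((g[...,2]>185)&(g[...,1]<60)).astype(np.uint8)
        k,l,st,ce=cv2.connectedComponentsWithStats(m); i=1+np.argmax(st[1:,4])
        print(n,c,st[i].tolist(),np.round(ce[i]+[x-20,y-20],1))
    a=im[160:256,220:400] if n=="top" else im[180:270,245:350]
    out.append(cv2.resize(a,(800,int(800*a.shape[0]/a.shape[1])),interpolation=cv2.INTER_CUBIC))
a=d["scene"]["image"][140:195,160:260]; b=d["top"]["image"][165:250,75:190]
cv2.imwrite("pics/t.png",np.hstack([cv2.resize(a,(400,300),interpolation=2),cv2.resize(b,(400,300),interpolation=2)])[:,:,::-1])
o=np.vstack([cv2.resize(out[0],(500,267)),cv2.resize(out[1],(500,429))[:333]]); cv2.imwrite("pics/s.png",o[:,:,::-1])
# tray mask
for n,(x0,y0,x1,y1) in(("top",(75,165,190,250)),("scene",(160,140,260,195))):
    g=cv2.cvtColor(d[n]["image"][y0:y1,x0:x1],cv2.COLOR_RGB2HSV)
    m=((g[...,0]>8)&(g[...,0]<30)&(g[...,1]>95)).astype(np.uint8)
    c=max(cv2.findContours(m,0,1)[0],key=cv2.contourArea); h=cv2.convexHull(c)
    q=cv2.approxPolyDP(h,5,True)[:,0]+[x0,y0]; print(n,cv2.contourArea(c),q.tolist(), cv2.minAreaRect(c+np.array([x0,y0])))
E
```

```text
Traceback (most recent call last):
ValueError: attempt to get argmax of an empty sequence
```

```bash
python3 - <<'E'
import pickle; from h import *
d=pickle.load(open("v0.pkl","rb"))
out=[]
for n,cs in(("top",[(266,202),(320,191),(370,211)]),("scene",[(270,203),(306,220),(323,249)])):
    im=d[n]["image"]
    for c in cs:
        x,y=c; p=im[y-18:y+18,x-18:x+18]
        g=np.ascontiguousarray(p[...,2]); th,m=cv2.threshold(g,0,1,cv2.THRESH_BINARY|cv2.THRESH_OTSU)
        ct=max(cv2.findContours(m,0,1)[0],key=cv2.contourArea); e=cv2.fitEllipse(ct)
        print(n,c,th,cv2.contourArea(ct),np.round(cv2.boundingRect(ct),1)+[x-18,y-18,0,0],np.round(np.array(e[0])+[x-18,y-18],1),np.round(e[1],1))
    a=im[160:256,220:400] if n=="top" else im[180:270,245:350]
    out.append(cv2.resize(a,(500,int(500*a.shape[0]/a.shape[1])),interpolation=cv2.INTER_CUBIC))
a=d["scene"]["image"][140:195,160:260]; b=d["top"]["image"][165:250,75:190]
T=np.hstack([cv2.resize(a,(400,220),interpolation=2),cv2.resize(b,(298,220),interpolation=2)])
S=np.hstack([cv2.resize(out[0],(400,213)),cv2.resize(out[1],(298,255))[:213]])
cv2.imwrite("pics/s.png",np.vstack([T,S])[:,:,::-1])
for n,(x0,y0,x1,y1) in(("top",(75,165,190,250)),("scene",(160,140,260,195))):
    g=cv2.cvtColor(d[n]["image"][y0:y1,x0:x1],cv2.COLOR_RGB2HSV)
    m=((g[...,0]>8)&(g[...,0]<30)&(g[...,1]>85)).astype(np.uint8)
    c=max(cv2.findContours(m,0,1)[0],key=cv2.contourArea); h=cv2.convexHull(c)
    q=cv2.approxPolyDP(h,4,True)[:,0]+[x0,y0]; print(n,cv2.contourArea(c),q.tolist(), cv2.minAreaRect(c+np.array([x0,y0])))
E
```

```text
top (266, 202) 112.0 458.5 [254 189  25  27] [266.1 201.5] [22.9 25.8]
top (320, 191) 111.0 447.0 [308 179  25  26] [319.7 191.1] [23.4 25.3]
top (370, 211) 111.0 446.0 [359 198  25  27] [370.8 210.7] [23.2 25.6]
scene (270, 203) 150.0 286.0 [260 192  20  23] [270.1 203. ] [18.7 24. ]
scene (306, 220) 151.0 342.5 [296 209  21  24] [306.  220.1] [20.3 25.3]
scene (323, 249) 151.0 412.5 [312 236  24  27] [323.8 248.5] [21.9 28.2]
top 5517.0 [[176, 174], [180, 234], [90, 241], [88, 181]] ((132.92550659179688, 207.63575744628906), (62.8187370300293, 92.74224090576172), 85.07289123535156)
scene 1437.5 [[172, 160], [207, 146], [244, 165], [245, 172], [214, 187], [175, 167]] ((208.8279571533203, 165.36050415039062), (70.4324722290039, 33.79024887084961), 27.149682998657227)
```

View pics/s.png

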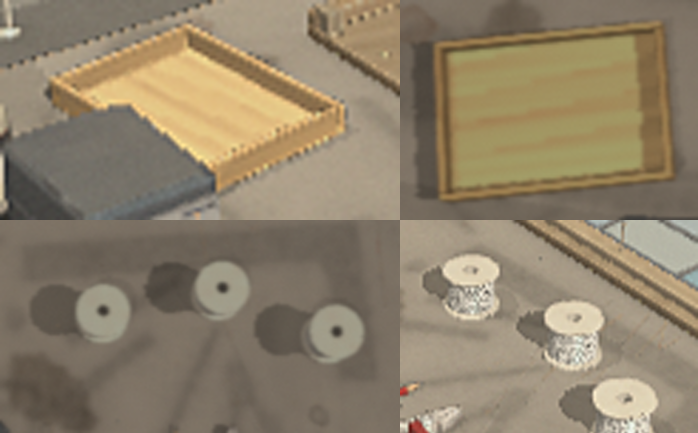

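The crops show the hub holes clearly: about (266,200), (320,191) and (372,210) in the top view, and (270,198), (306,214) and (324,243) in the scene view. The tray rim has three usable corners in the scene view, (207,146), (245,166) and (172,160); the solder station hides the fourth.

```bash
cat > m.py <<'E'
import pickle; from h import *
from scipy.spatial.transform import Rotation as Ro
d=pickle.load(open("v0.pkl","rb"))
def hole(n,u,v,r=3):
    x,y=round(u),round(v); g=d[n]["image"][y-r:y+r+1,x-r:x+r+1].mean(2); w=np.clip(np.percentile(g,60)-15-g,0,None)
    yy,xx=np.mgrid[y-r:y+r+1,x-r:x+r+1]; return np.array([(w*xx).sum(),(w*yy).sum()])/w.sum()
S=[]
for a,b in zip([(266.4,200.5),(319.9,190.6),(371.7,210)],[(269.7,197.6),(306.3,214.5),(324.3,242.7)]):
    p,q=hole("top",*a),hole("scene",*b); X,e=tri([ray(d["top"],p),ray(d["scene"],q)])
    S.append(X); print("spool",np.round(p,1),np.round(q,1),np.round(X,1),np.round(e,1))
C=[]
for a,b in(((88.6,181.3),(207,146.3)),((176.2,173.7),(245,165.8)),((90,241.5),(172.3,159.8))):
    X,e=tri([ray(d["top"],a),ray(d["scene"],b)]); C.append(X); print("corner",np.round(X,1),np.round(e,1))
C=np.array(C); print("edges",np.linalg.norm(C[1]-C[0]),np.linalg.norm(C[2]-C[0]))
# rim quad on the rim plane (top view)
g=cv2.cvtColor(d["top"]["image"][165:250,75:190],cv2.COLOR_RGB2HSV)
c=max(cv2.findContours(((g[...,0]>8)&(g[...,0]<30)&(g[...,1]>85)).astype(np.uint8),0,1)[0],key=cv2.contourArea)[:,0]+[75,165]
P=np.array([plane(d["top"],u,C[:,2].mean())[:2] for u in c],np.float32)
r=cv2.minAreaRect(P); print("rim rect",r)
E
python3 m.py; python3 -c "
from workcell import manip
from scipy.spatial.transform import Rotation as R
print(R.from_rotvec(manip.get_obs()['eef_rot']).as_matrix().round(3))"
```

```text
spool [266.  200.4] [270.1 197.2] [ 550.9 -126.    38.1] [1.7 1.7]
spool [319.8 190. ] [306.7 214.1] [ 577.  -247.    37.5] [1.9 1.9]
spool [371.1 209.8] [324.7 242.6] [ 533.8 -361.4   37. ] [1.9 1.9]
corner [591.6 280.1  19.6] [1.4 1.4]
corner [610.8  80.2  25.3] [0.5 0.5]
corner [454.1 265.2  20.2] [1.3 1.3]
edges 200.83528569922018 138.34219067213445
rim rect ((532.5104370117188, 173.63929748535156), (144.09054565429688, 204.45948791503906), 6.673709392547607)
[[-0.947  0.321 -0.   ]
 [ 0.321  0.947 -0.001]
 [-0.    -0.001 -1.   ]]
```

```bash
python3 -m crank '[[1,[0,0,0],[0,0,9.33]],[1,[0,0,0],[0,0,9.33]],[1,[0,0,0],[0,0,9.33]],[1,[0,0,0],[0,0,9.33]],[1,[0,0,0],[0,0,9.33]],[1,[0,0,0],[0,0,9.33]],[1,[0,0,0],[0,0,9.33]]]' 45
python3 -m crank '[[1,[-0.0375,0.0137,0],[0,0,0]],[1,[-0.0375,0.0137,0],[0,0,0]],[1,[-0.0375,0.0137,0],[0,0,0]],[1,[-0.0375,0.0137,0],[0,0,0]],[1,[-0.0375,0.0137,0],[0,0,0]],[1,[-0.0375,0.0137,0],[0,0,0]],[1,[-0.0375,0.0137,0],[0,0,0]],[1,[-0.0375,0.0137,0],[0,0,0]],[1,[-0.0375,0.0137,0],[0,0,0]],[1,[-0.0375,0.0137,0],[0,0,0]]]'
python3 -m crank '[[1,[-0.0375,0.0137,0],[0,0,0]],[1,[-0.0375,0.0137,0],[0,0,0]],[1,[-0.0375,0.0137,0],[0,0,0]],[1,[-0.0375,0.0137,0.01],[0,0,0]],[1,[-0.0375,0.0137,0.01],[0,0,0]],[1,[-0.0375,0.0137,0.01],[0,0,0]],[1,[-0.0375,0.0137,0.01],[0,0,0]],[1,[-0.0375,0.0137,0.02],[0,0,0]],[1,[-0.0375,0.0137,0.02],[0,0,0]],[1,[-0.0375,0.0137,0.02],[0,0,0]],[1,[0,0,0],[0,0,0]],[1,[0,0,0],[0,0,0]]]'
python3 - <<'E'
from workcell import manip, imaging
import cv2, pickle,numpy as np
from scipy.spatial.transform import Rotation as R
o=manip.get_obs(); print(o['ee_pos'],o['joint_pos'],R.from_rotvec(o['eef_rot']).as_matrix().round(3))
s=imaging.snapshot("wrist"); pickle.dump(s,open("w1.pkl","wb")); cv2.imwrite("pics/w1.png",s["image"][:,:,::-1]); print(s["intrinsics"],s["R"],s["t"])
E
```

```text
time: 0.98
ee_pos: [200.5, 591.7, 244.8]
eef_rot: [2.109, 2.328, -0.001]
contact_force: [-0.3, 0.3, 0.4]
gripper_width: 85.5
grasp_force: 0.0
time: 2.22
ee_pos: [376.2, 231.8, 245.1]
eef_rot: [-2.103, -2.334, 0.0]
contact_force: [0.5, 1.0, 0.1]
gripper_width: 85.6
grasp_force: 0.0
time: 3.72
ee_pos: [550.9, -125.2, 145.1]
eef_rot: [-2.103, -2.333, 0.001]
contact_force: [-0.3, 0.7, -0.1]
gripper_width: 85.0
grasp_force: 0.0
[ 550.89348478 -125.17001032  145.10179905] [-0.50911513  0.34760212  0.78678862  1.78103502 -0.27049793  1.12541973
  0.46997234] [[-0.104  0.995 -0.001]
 [ 0.995  0.104  0.   ]
 [ 0.    -0.001 -1.   ]]
[[297.31863964   0.         254.54588939]
 [  0.         297.31863964 194.11064358]
 [  0.           0.           1.        ]] [[ 9.94725464e-01  1.02572375e-01 -3.98005215e-04]
 [ 9.86011317e-02 -9.55129451e-01  2.79294735e-01]
 [ 2.82677777e-02 -2.77860829e-01 -9.60205339e-01]] [-535.20873946 -183.09950069  231.41899632]
```

View pics/w1.png

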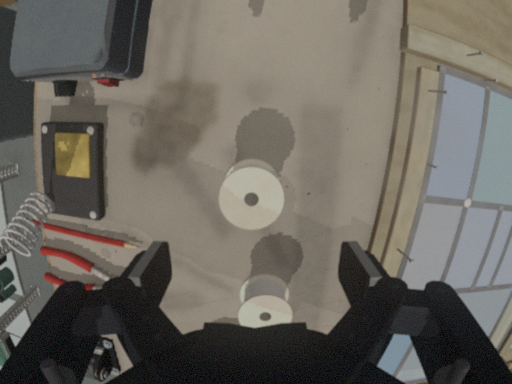

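The wrist view shows the first spool's hole at (251,199) between the fingers, and the second spool's hole at (265,316).

```bash
cat >> h.py <<'E'
def wray(s,uv):
    K,R,t=s["intrinsics"],np.array(s["R"]),np.array(s["t"])
    v=np.array([(uv[0]-K[0,2])/K[0,0],(uv[1]-K[1,2])/K[1,1]]); r=np.hypot(*v)
    q=np.r_[v/r*np.sin(r),np.cos(r)]; return -R.T@t,R.T@q
E
python3 - <<'E'
import pickle; from h import *
d=pickle.load(open("v0.pkl","rb")); s=pickle.load(open("w1.pkl","rb"))
for w,a,b in(((251,199),(266,200.4),(270.1,197.2)),((265,316.3),(319.8,190),(306.7,214.1))):
    x,y=map(round,w); g=s["image"][y-9:y+10,x-9:x+10].mean(2); m=g<150; yy,xx=np.mgrid[y-9:y+10,x-9:x+10]
    u=(xx[m].mean(),yy[m].mean()); rw=wray(s,u)
    R=[rw,ray(d["top"],a),ray(d["scene"],b)]
    print(u,m.sum(),[np.round(z,1) for z in tri(R)],np.round(tri(R[:2])[0],1),np.round(tri([R[0],R[2]])[0],1),[np.round(c+q*(40-c[2])/q[2],1)[:2] for c,q in R])
E
```

```text
(np.float64(250.96022727272728), np.float64(199.01704545454547)) 176 [array([ 549.5, -127. ,   39.6]), array([1.4, 1.9, 2. ])] [ 547.9 -125.    48. ] [ 549.4 -128.4   40. ] [array([ 548.3, -127.6]), array([ 549.1, -125.1]), array([ 550.8, -128.8])]
(np.float64(265.62745098039215), np.float64(317.22549019607845)) 102 [array([ 575.7, -248. ,   39.5]), array([1.3, 2.3, 2. ])] [ 574.  -244.9   44.7] [ 575.7 -249.8   39.7] [array([ 574.8, -248.8]), array([ 574.9, -245.6]), array([ 576.6, -250. ])]
```

```bash
python3 -m crank '[[1,[-0.0017,-0.0016,0.02],[0,0,0]],[1,[0,0,0.02],[0,0,0]],[1,[0,0,0.02],[0,0,0]],[1,[0,0,0.02],[0,0,0]],[1,[0,0,0.015],[0,0,0]],[1,[0,0,0.015],[0,0,0]],[1,[0,0,0.01],[0,0,0]],[1,[0,0,0.005],[0,0,0]],[1,[0,0,0],[0,0,0]]]' 45
python3 -m crank '[[0.2,[0,0,0],[0,0,0]],[0,[0,0,0],[0,0,0]],[-0.3,[0,0,0],[0,0,0]],[-1,[0,0,0],[0,0,0]],[-1,[0,0,0],[0,0,0]],[-1,[0,0,0],[0,0,0]],[-1,[0,0,0],[0,0,0]],[-1,[0,0,0],[0,0,0]]]' 45
```

```text
time: 4.9
ee_pos: [549.7, -127.4, 20.2]
eef_rot: [-2.103, -2.334, 0.0]
contact_force: [0.6, 0.0, -0.2]
gripper_width: 85.4
grasp_force: 0.0
time: 5.9
ee_pos: [550.0, -127.4, 20.9]
eef_rot: [2.103, 2.334, 0.001]
contact_force: [-2.4, -0.0, 5.9]
gripper_width: 54.0
grasp_force: 46.9
```

```bash
python3 -m crank '[[-1,[0,0,-0.004],[0,0,0]],[-1,[0,0,-0.008],[0,0,0]],[-1,[0,0,-0.015],[0,0,0]],[-1,[0,0,-0.02],[0,0,0]],[-1,[0,0,-0.02],[0,0,0]],[-1,[0,0,-0.02],[0,0,0]],[-1,[0,0,-0.008],[0,0,0]],[-1,[0,0,0],[0,0,0]]]'
python3 -m crank '[[-1,[0.015,0.0014,0],[0,0,0]],[-1,[0.03,0.0014,0],[0,0,0]],[-1,[0.035,0.0014,0],[0,0,0]],[-1,[0.035,0.0014,0],[0,0,0]],[-1,[0.035,0.0014,0],[0,0,0]],[-1,[0.035,0.0014,0],[0,0,0]],[-1,[0.035,0.0014,0],[0,0,0]],[-1,[0.035,0.0014,0],[0,0,0]],[-1,[0.035,0.0014,0],[0,0,0]],[-1,[0.03,0.0014,0],[0,0,0]],[-1,[0.023,0,0],[0,0,0]],[-1,[0,0,0],[0,0,0]]]'
python3 - <<'E'
from workcell import manip, imaging
import cv2, pickle,numpy as np
a=imaging.snapshot("wrist"); b=imaging.snapshot("top"); pickle.dump((a,b),open("w2.pkl","wb"))
cv2.imwrite("pics/w2.png",cv2.resize(np.hstack([a["image"],b["image"][130:290,60:273].repeat(2,0).repeat(2,1)[:320].copy() if 0 else cv2.resize(b["image"][130:290,60:273],(512,384))])[:,:,::-1],(800,300)))
E
```

```text
time: 6.9
ee_pos: [549.9, -127.2, 115.8]
eef_rot: [2.102, 2.334, 0.001]
contact_force: [-0.0, -1.1, -2.6]
gripper_width: 53.5
grasp_force: 47.8
time: 8.4
ee_pos: [527.0, 217.6, 114.7]
eef_rot: [-2.098, -2.337, 0.001]
contact_force: [0.3, -0.3, -2.2]
gripper_width: 54.0
grasp_force: 47.8
```

View pics/w2.png

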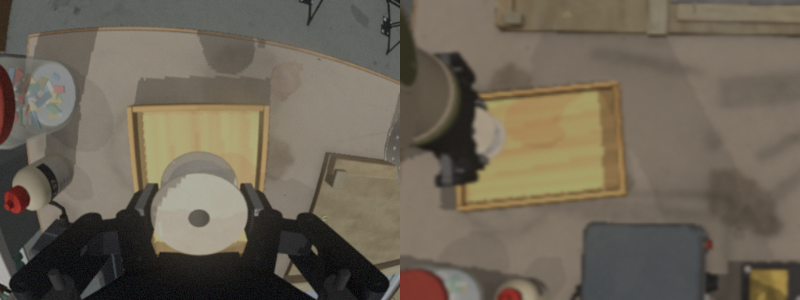

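The spool is held level above the tray, and the tray's far rim corners appear in the wrist view at about (164,137) and (343,133). I'll check the tray pose from those before lowering.

```bash
python3 - <<'E'
import pickle; from h import *
a,b=pickle.load(open("w2.pkl","rb"))
P=[]
for u in((164.5,136.5),(343,133)):
    c,q=wray(a,u); X=c+q*(24-c[2])/q[2]; P.append(X); print(X.round(1))
e=P[1]-P[0]; print(np.linalg.norm(e)); x=e/np.linalg.norm(e); y=np.array([-x[1],x[0],0])
ctr=(P[0]+P[1])/2-100*y; print("centre",ctr.round(1),np.degrees(np.arctan2(x[1],x[0])))
E
```

```text
[453.8 261.7  24. ]
[587.6 278.6  24. ]
134.83009954833867
centre [533.2 170.9  24. ] 7.205010395986858
```

```bash
python3 -m crank '[[-1,[0,0,0.015],[0,0,0]],[-1,[0,0,0.015],[0,0,0]],[-1,[0,0,0.015],[0,0,0]],[-1,[0,0,0.015],[0,0,0]],[-1,[0,0,0.01],[0,0,0]],[-1,[0,0,0.006],[0,0,0]],[-1,[0,0,0.004],[0,0,0]],[-1,[0,0,0.003],[0,0,0]],[-1,[0,0,0.002],[0,0,0]],[-1,[0,0,0],[0,0,0]],[-1,[0,0,0],[0,0,0]]]'
```

```text
time: 9.88
ee_pos: [528.1, 215.3, 30.5]
eef_rot: [2.103, 2.334, 0.001]
contact_force: [-0.5, -0.2, -2.8]
gripper_width: 53.6
grasp_force: 47.9
```

```bash
python3 -m crank '[[-1,[0,0,0.0015],[0,0,0]],[-1,[0,0,0.001],[0,0,0]],[-1,[0,0,0.001],[0,0,0]],[-1,[0,0,0],[0,0,0]],[-1,[0,0,0],[0,0,0]]]'; python3 -m crank '[[-1,[0,0,0.001],[0,0,0]],[-1,[0,0,0],[0,0,0]],[-1,[0,0,0],[0,0,0]]]'
```

```text
time: 10.5
ee_pos: [528.0, 215.2, 26.8]
eef_rot: [-2.103, -2.334, -0.0]
contact_force: [0.4, -0.6, -2.1]
gripper_width: 53.8
grasp_force: 47.9
time: 10.88
ee_pos: [528.0, 215.3, 25.9]
eef_rot: [-2.103, -2.334, -0.0]
contact_force: [-0.3, 0.3, 0.1]
gripper_width: 53.9
grasp_force: 48.1
```

```bash
python3 -m crank '[[0.3,[0,0,0],[0,0,0]],[0.4,[0,0,0],[0,0,0]],[0.5,[0,0,0],[0,0,0]],[0.6,[0,0,0],[0,0,0]],[0.6,[0,0,0],[0,0,0]],[0.6,[0,0,-0.01],[0,0,0]],[0.6,[0,0,-0.02],[0,0,0]],[0.6,[0,0,-0.03],[0,0,0]],[0.6,[0,0,-0.03],[0,0,0]],[0.6,[0,0,0],[0,0,0]]]'
python3 - <<'E'
from workcell import imaging
import cv2, pickle
a=imaging.snapshot("wrist"); pickle.dump(a,open("w3.pkl","wb")); cv2.imwrite("pics/w3.png",a["image"][:,:,::-1])
E
```

```text
time: 12.12
ee_pos: [529.7, 215.8, 119.5]
eef_rot: [2.102, 2.333, 0.009]
contact_force: [1.2, -0.3, -0.1]
gripper_width: 68.1
grasp_force: 0.0
```

View pics/w3.png

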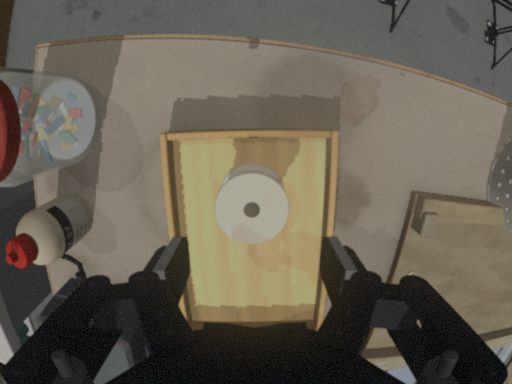

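The first spool stands upright in the tray, with its hole at (251,210) in the wrist view. Next I go for the second spool.

```bash
python3 -m crank '[[1,[-0.026,0,0],[0,0,0]],[1,[-0.04,0,0],[0,0,0]],[1,[-0.04,0,0],[0,0,0]],[1,[-0.04,0,0],[0,0,0]],[1,[-0.04,0,0],[0,0,0]],[1,[-0.04,0,0],[0,0,0]],[1,[-0.04,0,0],[0,0,0]],[1,[-0.04,0,0],[0,0,0]],[1,[-0.04,0,0],[0,0,0]],[1,[-0.04,0,0],[0,0,0]],[1,[-0.04,0,0],[0,0,0]],[1,[-0.04,-0.0007,0],[0,0,0]]]'
python3 -m crank '[[1,[0,0,0],[0,0,0]],[1,[0,0,0],[0,0,0]],[1,[0,0,0],[0,0,0]]]'
python3 - <<'E'
from workcell import imaging
import pickle; from h import *
s=imaging.snapshot("wrist"); pickle.dump(s,open("w4.pkl","wb"))
g=s["image"][150:270,180:330]; p=np.ascontiguousarray(g.min(2))
m=cv2.threshold(p,0,1,cv2.THRESH_OTSU)[1]; cs,h=cv2.findContours(m,cv2.RETR_CCOMP,1)
for i,c in enumerate(cs):
    if h[0,i,3]>=0 and cv2.contourArea(c)>60:
        M=cv2.moments(c); u=(M["m10"]/M["m00"]+180,M["m01"]/M["m00"]+150); a,q=wray(s,u); print(u,cv2.contourArea(c),(a+q*(40-a[2])/q[2]).round(1))
E
```

```text
time: 13.68
ee_pos: [575.4, -249.3, 115.4]
eef_rot: [-2.102, -2.334, 0.0]
contact_force: [0.6, 0.9, -0.5]
gripper_width: 85.1
grasp_force: 0.0
time: 14.05
ee_pos: [575.9, -246.8, 115.5]
eef_rot: [-2.1, -2.335, -0.001]
contact_force: [0.1, 0.1, -0.3]
gripper_width: 85.4
grasp_force: 0.0
(251.53083700440527, 209.43392070484583) 227.0 [ 574.  -247.8   40. ]
```

```bash
python3 -m crank '[[1,[-0.001,-0.001,0.015],[0,0,0]],[1,[0,0,0.02],[0,0,0]],[1,[0,0,0.02],[0,0,0]],[1,[0,0,0.015],[0,0,0]],[1,[0,0,0.01],[0,0,0]],[1,[0,0,0.01],[0,0,0]],[1,[0,0,0.005],[0,0,0]],[1,[0,0,0],[0,0,0]]]' 45
python3 -m crank '[[0.2,[0,0,0],[0,0,0]],[0,[0,0,0],[0,0,0]],[-0.3,[0,0,0],[0,0,0]],[-1,[0,0,0],[0,0,0]],[-1,[0,0,0],[0,0,0]],[-1,[0,0,0],[0,0,0]],[-1,[0,0,0],[0,0,0]],[-1,[0,0,0],[0,0,0]]]' 45
python3 -m crank '[[-1,[0,0,-0.004],[0,0,0]],[-1,[0,0,-0.008],[0,0,0]],[-1,[0,0,-0.015],[0,0,0]],[-1,[0,0,-0.02],[0,0,0]],[-1,[0,0,-0.02],[0,0,0]],[-1,[0,0,-0.02],[0,0,0]],[-1,[0,0,-0.008],[0,0,0]],[-1,[0,0,0],[0,0,0]]]'
```

```text
time: 15.1
ee_pos: [574.8, -249.4, 20.7]
eef_rot: [-2.103, -2.334, 0.0]
contact_force: [-0.3, 0.1, 0.4]
gripper_width: 85.4
grasp_force: 0.0
time: 16.1
ee_pos: [575.2, -249.6, 21.4]
eef_rot: [2.102, 2.334, 0.001]
contact_force: [-1.5, 0.5, 6.0]
gripper_width: 53.8
grasp_force: 47.4
time: 17.1
ee_pos: [575.0, -249.4, 116.3]
eef_rot: [2.102, 2.334, 0.001]
contact_force: [-0.1, 0.5, -3.3]
gripper_width: 53.7
grasp_force: 47.9
```

```bash
python3 -m crank '[[-1,[0.017,0.0002,0],[0,0,0]],[-1,[0.03,0.0002,0],[0,0,0]],[-1,[0.035,0.0002,0],[0,0,0]],[-1,[0.035,0.0002,0],[0,0,0]],[-1,[0.04,0.0002,0],[0,0,0]],[-1,[0.04,0.0002,0],[0,0,0]],[-1,[0.04,0.0002,0],[0,0,0]],[-1,[0.04,0.0002,0],[0,0,0]],[-1,[0.04,0.0002,0],[0,0,0]],[-1,[0.035,0.0002,0],[0,0,0]],[-1,[0.03,0.0004,0],[0,0,0]],[-1,[0,0,0],[0,0,0]]]'
python3 -m crank '[[-1,[0,0,0],[0,0,0]],[-1,[0,0,0],[0,0,0]],[-1,[0,0,0.015],[0,0,0]],[-1,[0,0,0.02],[0,0,0]],[-1,[0,0,0.015],[0,0,0]],[-1,[0,0,0],[0,0,0]],[-1,[0,0,0],[0,0,0]]]'
```

```text
time: 18.6
ee_pos: [535.9, 134.8, 114.8]
eef_rot: [-2.095, -2.339, 0.001]
contact_force: [-0.2, -0.3, -3.8]
gripper_width: 54.0
grasp_force: 48.0
time: 19.48
ee_pos: [537.8, 130.6, 66.1]
eef_rot: [2.103, 2.333, 0.001]
contact_force: [0.2, 0.6, -3.1]
gripper_width: 54.0
grasp_force: 48.1
```

```bash
python3 -m crank '[[-1,[0,0,0.01],[0,0,0]],[-1,[0,0,0.012],[0,0,0]],[-1,[0,0,0.008],[0,0,0]],[-1,[0,0,0.004],[0,0,0]],[-1,[0,0,0.003],[0,0,0]],[-1,[0,0,0.001],[0,0,0]],[-1,[0,0,0],[0,0,0]],[-1,[0,0,0],[0,0,0]]]'
python3 -m crank '[[-1,[0,0,0.001],[0,0,0]],[-1,[0,0,0],[0,0,0]],[-1,[0,0,0],[0,0,0]]]'
```

```text
time: 20.48
ee_pos: [537.6, 130.8, 28.0]
eef_rot: [2.103, 2.334, 0.001]
contact_force: [0.6, 0.4, -3.5]
gripper_width: 54.1
grasp_force: 48.1
time: 20.85
ee_pos: [537.5, 130.7, 26.8]
eef_rot: [-2.103, -2.334, -0.0]
contact_force: [-0.5, 0.3, -4.1]
gripper_width: 53.7
grasp_force: 48.1
```

```bash
python3 -m crank '[[-1,[0,0,0.0005],[0,0,0]],[-1,[0,0,0],[0,0,0]],[-1,[0,0,0],[0,0,0]]]'
python3 -m crank '[[-1,[0,0,0.0005],[0,0,0]],[-1,[0,0,0],[0,0,0]],[-1,[0,0,0],[0,0,0]]]'
```

```text
time: 21.22
ee_pos: [537.5, 130.8, 26.4]
eef_rot: [-2.103, -2.334, -0.0]
contact_force: [-1.5, 0.2, 0.6]
gripper_width: 53.6
grasp_force: 48.6
time: 21.6
ee_pos: [537.6, 130.8, 26.4]
eef_rot: [-2.103, -2.334, -0.001]
contact_force: [-4.2, -1.0, 7.3]
gripper_width: 53.8
grasp_force: 49.5
```

Seated. Next I release, back away upward and check.

```bash
python3 -m crank '[[0.3,[0,0,0],[0,0,0]],[0.4,[0,0,0],[0,0,0]],[0.5,[0,0,0],[0,0,0]],[0.6,[0,0,0],[0,0,0]],[0.6,[0,0,0],[0,0,0]],[0.6,[0,0,-0.01],[0,0,0]],[0.6,[0,0,-0.02],[0,0,0]],[0.6,[0,0,-0.03],[0,0,0]],[0.6,[0,0,-0.04],[0,0,0]],[0.6,[0,0,-0.04],[0,0,0]]]'
python3 -m crank '[[0.6,[-0.03,0,-0.02],[0,0,0]],[0.6,[-0.04,0,0],[0,0,0]],[0.6,[-0.04,0,0],[0,0,0]],[0.6,[-0.04,0,0],[0,0,0]],[0.6,[-0.03,0,0],[0,0,0]],[0.6,[0,0,0],[0,0,0]],[0.6,[0,0,0],[0,0,0]],[0.6,[0,0,0],[0,0,0]]]'
python3 - <<'E'
from workcell import imaging
import cv2, numpy as np
a=imaging.snapshot("top"); b=imaging.snapshot("scene")
cv2.imwrite("pics/f.png",np.hstack([cv2.resize(a["image"][130:280,60:400],(400,176),interpolation=2),cv2.resize(b["image"][130:280,140:400],(400,231),interpolation=2)[:176]])[:,:,::-1])
E
```

```text
time: 22.85
ee_pos: [537.6, 130.5, 168.5]
eef_rot: [2.103, 2.333, 0.002]
contact_force: [0.2, 0.1, -0.0]
gripper_width: 68.1
grasp_force: 0.0
time: 23.85
ee_pos: [556.3, -47.0, 186.1]
eef_rot: [-2.101, -2.336, -0.001]
contact_force: [0.4, -0.2, 0.0]
gripper_width: 68.5
grasp_force: 0.0
```

View pics/f.png

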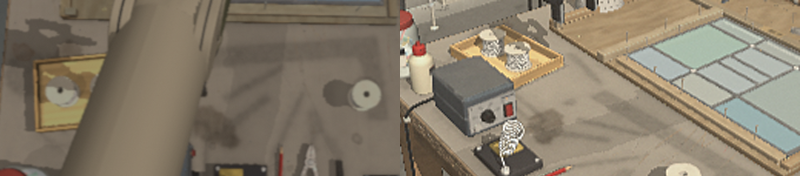

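The final view shows both spools standing upright side by side in the tray, at about (489,42) and (516,55) in the scene half. The third spool is untouched at (365,95) in the top half, and the arm is clear.

```bash
python3 -c "
from workcell import sign_off
print(sign_off())"
```

```text
the job is handed in; nothing more can be done
None
```

Two spools stand upright side by side on the tray floor, the third was left where it stood, and the job was handed in at about 24 s; the sign-off returned no verdict.

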